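Find and open the loose deck cover

ROBOT

A 6-joint arm with a two-finger parallel gripper is mounted at the origin on the work surface. World frame = base frame: x ahead of the robot, y to its left, z up, the work surface at z = 0. Lengths are in m, angles in rad, forces in N, time in s.
With the tool pointing down it reaches from about 0.35 to 0.775 m from the base axis. Payload 7.3 kg.
Tool frame: the origin (TCP) lies on the centre line of the jaws, within the pads' length; the fingertips stand 17 mm ahead of it and the grasp point (between the pads) lies 2 mm behind it (robot.tcp_to_tips is the distance from the TCP to the fingertips, in m); z points along the fingers, y is the line along which they close (so a half turn about z gives the same grasp; the last joint's range is limited). The gripper opens to 92 mm and grips with 3 to 60 N. Pads are 19 mm wide; open, the fingers measure 130 mm over their backs; the gripper's body (75 mm by 190 mm) begins 47 mm behind the grasp point.
Start: joints at [1.023, 0.342, 1.524, -0, 1.275, -0.146], TCP at [0.205, 0.483, 0.244] pointing down, gripper open.
Joint ranges: [-2.53, 2.53], [-0.77, 2.02], [0.04, 2.7], [-1, 4.14], [0.28, 2.66], [-3.11, 3.11]. Speed limits (rad/s): [2.57, 2.57, 3.14, 3.14, 3.14, 3.14].

INTERFACE

Orientations are given as [roll, pitch, yaw] about the fixed x, y, z axes, in that order (R = Rz(yaw) Ry(pitch) Rx(roll)).
In Python, from cell import robot gives the robot as it stands. The module is installed in compiled form; this text tells all that it offers.
- The arm moves only by the tool carry_out, never from a script. Its argument "commands" is a list of rows, each a list of 3 entries, a list of its own where there are three numbers: the shift along the tool's x, y, z in m, then the turn about the tool's z in rad, then the opening, from 0 (shut) to 1 (fully open). In form: [[[dx, dy, dz], yaw, claw], ...]. A call has 1 to 20 rows; each row shifts and turns the commanded pose from where the row before left it, along the tool's axes as they then stand; what a row does not reach is not made up. A row lasts 1/8 s, in which the tool goes at most 62.5 mm and 10.7 degrees, less where a joint would pass 70% of its speed; a pose out of reach is approached as far as the arm can. A call is refused whole if a number of a shift passes 0.0625 or a number of a turn 0.188, either way. A call with a gripper value outside its range is refused whole. The fingers move at their own pace and stop on an object; "newtons" is the grip in N (left out, the last holds). Time passes only in rows, so rows that do not move let the fingers close. It gives the time, the measured TCP pose, the force, the opening and the grip force at its end, in the units of the state.
- robot.observe(): the state, without advancing time (a new reading comes with each control period).
- robot.read_camera(name): name is "scene" or "top" or "wrist"; returns a dict with "pixels" (384x512x3 uint8, red, green, blue), "fx", "fy", "cx", "cy" (pixels), "view" (4x4, takes a point from world to camera coordinates); the wrist camera has in their place "T_tool_cam" (4x4, takes a point from camera to tool coordinates, whose origin is the TCP and whose axes are the flange's). Camera axes: x right, y up, looking along -z (the intrinsics and any distortion apply to the point x, -y, -z); pixel columns grow to the right and rows downward; lengths in m; the calibration is good to about 2 mm. A picture is of the moment at which its call begins: read the wrist's pose just before it. There is no depth.
- robot.hand_in(): hands the job in; it is judged then, once.
Trained networks look in a picture, given as the dict that the camera call returned (one of the last four; its "shot" number tells which), for a name from the list of things; names that differ only in an ending like _2 or _b are one class to them, and where a whole thing is asked for, a point or a joint stands for the part that bears it (a point fixed in the world has none). Each returns a list of dicts, best first, with "p" (0 to 1); they miss things now and then, are a little off and sometimes report something else, mostly with a low value. They report only what shows in the picture. A call takes as long as a camera call.
- robot.find_in(picture, name): "at" ([column, row] in pixels, amid what is visible of it).
- robot.tip_of(picture, name): "at" ([column, row] in pixels: a listed point, or the origin of a listed thing).
The state is a dict: "time": time; "qpos": joint angles; "qvel": joint speeds; "joint_efforts": joint torques, N m; "tool_pos": TCP position; "tool_rot": TCP orientation; "contact_force": force on the tool from outside, world axes, zero at the start; "torque": the same for the moment, N m; "opening": finger opening in m; "grip_force": force on a finger pad.
Only numpy, scipy, OpenCV 4.12 (cv2) and the standard library are available. Lean on these libraries where they do the work, as an engineer would, in place of code of your own. Each camera call takes 0.05 s, during which the arm holds its last target. There are 200 camera calls.

TASK

One of the four identical covers on the jukebox deck has a free well beneath it, and nothing shows which: press the far half of the covers in turn, without forcing them, until you find the one that rocks. Then push that cover right open, so that it stands nearly upright by itself, and take the hand away. Only press and push: pinch and lift nothing, and leave the loose parts lying about where they are.

Things in the scene. Friction and masses are not known exactly. Their poses are not given: they have to be found in the camera images.
- deck: Fixed grey-painted deck, a box 75 mm high on the table. Origin: at table height under the middle of the row of covers; z up, x away from the robot across the covers, y along the row. Spans x -82 to +106, y -244 to +244 mm. Its flat top has four identical wells 113 (x) by 75 (y) mm, 69 deep, centred at x 0, y +139.5, +46.5, -46.5, -139.5 mm, 18 mm ribs between, each closed by a flush cover.
- cover1 (a joint): Tilt (rad) of cover 1 (deck y +139.5 mm). 0: flush; grows as its far half (deck +x) is pressed down and its near edge rises, to a stop at 1.35; it cannot tilt the other way. Balanced, stiff pivot (0.12 N m: 4 N pressed 30 mm beyond it): stays where left. Under three covers a hidden block lets them give under 0.06 rad, then stand firm; one, any of the four, tips all the way.
- cover1_near (a point): Middle of the near edge (deck -x), top face, of cover 1 (counted from the left, +y); moves with the cover. Each cover is a flat, slippery polished steel plate 110 mm (deck x) by 72 mm (deck y), 5 mm thick, its top 75 mm above the table when flush, on a pivot along deck y through its middle, 55 mm from this edge and 72.5 mm above the table.
- cover2 (a joint): Tilt (rad) of cover 2 (deck y +46.5 mm). 0: flush; grows as its far half (deck +x) is pressed down and its near edge rises, to a stop at 1.35; it cannot tilt the other way. Balanced, stiff pivot (0.12 N m: 4 N pressed 30 mm beyond it): stays where left. Under three covers a hidden block lets them give under 0.06 rad, then stand firm; one, any of the four, tips all the way.
- cover2_near (a point): Middle of the near edge (deck -x), top face, of cover 2 (counted from the left, +y); moves with the cover. Each cover is a flat, slippery polished steel plate 110 mm (deck x) by 72 mm (deck y), 5 mm thick, its top 75 mm above the table when flush, on a pivot along deck y through its middle, 55 mm from this edge and 72.5 mm above the table.
- cover3 (a joint): Tilt (rad) of cover 3 (deck y -46.5 mm). 0: flush; grows as its far half (deck +x) is pressed down and its near edge rises, to a stop at 1.35; it cannot tilt the other way. Balanced, stiff pivot (0.12 N m: 4 N pressed 30 mm beyond it): stays where left. Under three covers a hidden block lets them give under 0.06 rad, then stand firm; one, any of the four, tips all the way.
- cover3_near (a point): Middle of the near edge (deck -x), top face, of cover 3 (counted from the left, +y); moves with the cover. Each cover is a flat, slippery polished steel plate 110 mm (deck x) by 72 mm (deck y), 5 mm thick, its top 75 mm above the table when flush, on a pivot along deck y through its middle, 55 mm from this edge and 72.5 mm above the table.
- cover4 (a joint): Tilt (rad) of cover 4 (deck y -139.5 mm). 0: flush; grows as its far half (deck +x) is pressed down and its near edge rises, to a stop at 1.35; it cannot tilt the other way. Balanced, stiff pivot (0.12 N m: 4 N pressed 30 mm beyond it): stays where left. Under three covers a hidden block lets them give under 0.06 rad, then stand firm; one, any of the four, tips all the way.
- cover4_near (a point): Middle of the near edge (deck -x), top face, of cover 4 (counted from the left, +y); moves with the cover. Each cover is a flat, slippery polished steel plate 110 mm (deck x) by 72 mm (deck y), 5 mm thick, its top 75 mm above the table when flush, on a pivot along deck y through its middle, 55 mm from this edge and 72.5 mm above the table.
- adapter: Bystander, loose, to be left alone. Pale blue plastic record adapter, a ring 38 mm across, 8 mm high, on the left (+y) end of the deck. Origin: centre of its underside.
- coil: Bystander, loose, to be left alone. Copper solenoid coil, an upright spool 38 mm across, 36 mm high, on the right (-y) end of the deck. Origin: centre of its underside.
- counterweight: Bystander, loose, to be left alone. Steel tone-arm counterweight, a stepped cylinder 32 mm across, 30 mm high, on the far margin of the deck between the middle covers. Origin: centre of its underside.
- cup: Bystander, loose, to be left alone. Tin cup 68 mm across with two amber bulbs in it, 67 mm high in all, on the table beyond the deck, to the left. Origin: centre of its underside.
- screwdriver: Bystander, loose, to be left alone. Screwdriver lying on the table to the left of the deck. Origin: its middle, at the underside.
- jar: Bystander, loose, to be left alone. Jar 52 mm across, 55 mm high, on the table beyond the deck, to the right. Origin: centre of its underside.
- idler: Bystander, loose, to be left alone. Black rubber idler wheel 52 mm across, 12 mm high, lying on the table to the right of the deck. Origin: centre of its underside.

How it is judged:
By the outcome, as a careful person would: the job done as asked, in the order asked, and still so for the second after the job is handed in, with the robot touching nothing.
It also fails if it takes over 48 s, if anything falls off the work surface, if the arm or the gripper's body presses on something with over 40 N, if the wrist force passes 120 N, or if a joint passes its speed limit or range.

## Working session

There is one attempt and no reset: what is moved stays moved. The work goes in short steps, Python scripts to look and compute and a tool call to move; the robot and the scene stay as the last step left them, time stands still between calls to the robot, and variables do not carry over. Pictures are saved under pics/ and viewed, at most 10 in all, crops included, and the job is handed in when it is done.

Besides the shell and the picture viewer there is one more tool, called after ">>>" as a command line: name --argument value ..., lists and objects as JSON in quotes. carry_out: Moves the arm, as the interface text tells. Its arguments: {"type":"object","properties":{"commands":{"type":"array"},"newtons":{"type":"number"}},"required":["commands"]}

```bash
mkdir -p pics
cat > h.py <<'E'
import numpy as np, cv2
from cell import robot
def ray(p,at):
    V=np.array(p["view"]);T=np.linalg.inv(V)
    d=np.array([(at[0]-p["cx"])/p["fx"],-(at[1]-p["cy"])/p["fy"],-1.0])
    return T[:3,3],T[:3,:3]@d
def atz(p,at,z):
    o,d=ray(p,at);return o+d*(z-o[2])/d[2]
def save(p,n): cv2.imwrite("pics/"+n,cv2.cvtColor(p["pixels"],cv2.COLOR_RGB2BGR))
E
python3 - <<'E'
from h import *
np.set_printoptions(precision=3,suppress=True)
s=robot.observe();print({k:np.round(v,3) for k,v in s.items()})
ps={n:robot.read_camera(n) for n in("scene","top")}
for n,p in ps.items():
    save(p,n+"1.png");print(n,[k for k in p if k!="pixels"])
    for c in range(1,5):
        for r in robot.tip_of(p,f"cover{c}_near")[:2]: print(c,np.round(r["at"],1),round(r["p"],2),atz(p,r["at"],.075))
    for c in("counterweight","coil","adapter","deck"):
        for r in robot.tip_of(p,c)[:1]: print(c,np.round(r["at"],1),round(r["p"],2),atz(p,r["at"],0 if c=="deck" else .075))
E
```

```text
{'time': np.float64(0.0), 'qpos': array([ 1.023,  0.343,  1.525, -0.   ,  1.275, -0.146]), 'qvel': array([-0.   ,  0.001, -0.001,  0.   , -0.   ,  0.001]), 'joint_efforts': array([  0.002, -43.125, -24.423,   0.072,   0.056,  -0.   ]), 'tool_pos': array([0.205, 0.483, 0.243]), 'tool_rot': array([-3.14, -0.  ,  2.74]), 'contact_force': array([0.531, 0.156, 0.783]), 'torque': array([ 0.008,  0.009, -0.055]), 'grip_force': np.float64(0.0), 'opening': np.float64(0.092)}
scene ['fx', 'fy', 'cx', 'cy', 'view', 'shot']
2 [231.1 187.1] 0.7 [ 0.502 -0.029  0.075]
3 [210.2 198.2] 0.82 [ 0.49  -0.111  0.075]
4 [183.3 209.3] 0.65 [ 0.466 -0.202  0.075]
counterweight [242.1 216.6] 0.42 [ 0.619 -0.093  0.075]
coil [178.4 239.5] 0.67 [ 0.549 -0.289  0.075]
adapter [283.6 176. ] 0.46 [0.589 0.13  0.075]
deck [229.8 213.6] 0.66 [ 0.533 -0.069  0.   ]
top ['fx', 'fy', 'cx', 'cy', 'view', 'shot']
1 [234.6 209.4] 0.88 [0.501 0.082 0.075]
1 [380.4 182.8] 0.47 [ 0.6   -0.452  0.075]
2 [261.2 214. ] 0.86 [ 0.484 -0.015  0.075]
3 [288.5 212.4] 0.57 [ 0.49  -0.114  0.075]
3 [127.9 246.7] 0.3 [0.365 0.463 0.075]
4 [312.5 218.9] 0.72 [ 0.467 -0.2    0.075]
counterweight [236.1 155.5] 0.61 [0.701 0.078 0.075]
coil [340.6 193.7] 0.43 [ 0.559 -0.305  0.075]
adapter [218.7 181.1] 0.57 [0.605 0.141 0.075]
deck [273.8 203.1] 0.67 [ 0.533 -0.064  0.   ]
```

Run:
```python
import cv2
a=cv2.imread("pics/top1.png")[120:270,180:380]
cv2.imwrite("pics/topc.png",cv2.resize(a,None,fx=4,fy=4,interpolation=cv2.INTER_CUBIC))
a=cv2.imread("pics/scene1.png")[130:290,130:330]
cv2.imwrite("pics/scenec.png",cv2.resize(a,None,fx=3.7,fy=3.7,interpolation=cv2.INTER_CUBIC))
```

```text
(no output)
```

View pics/topc.png

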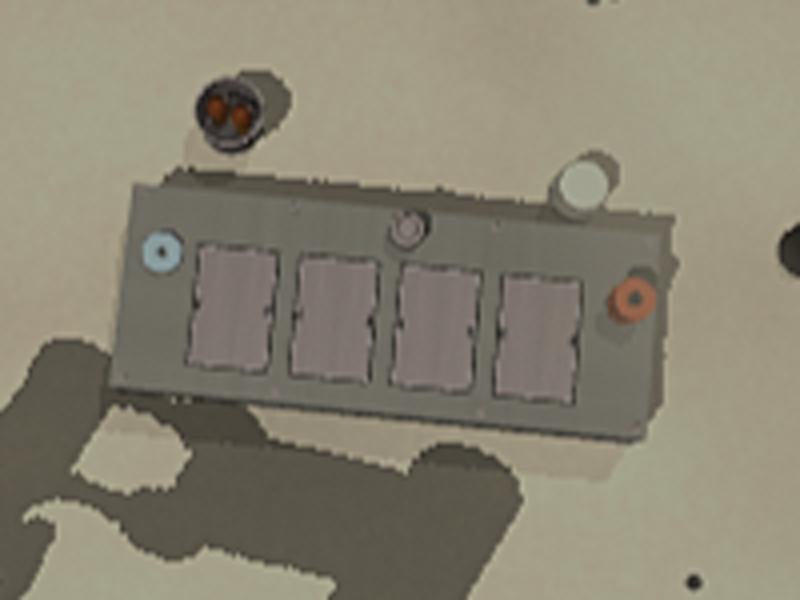

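View pics/scenec.png

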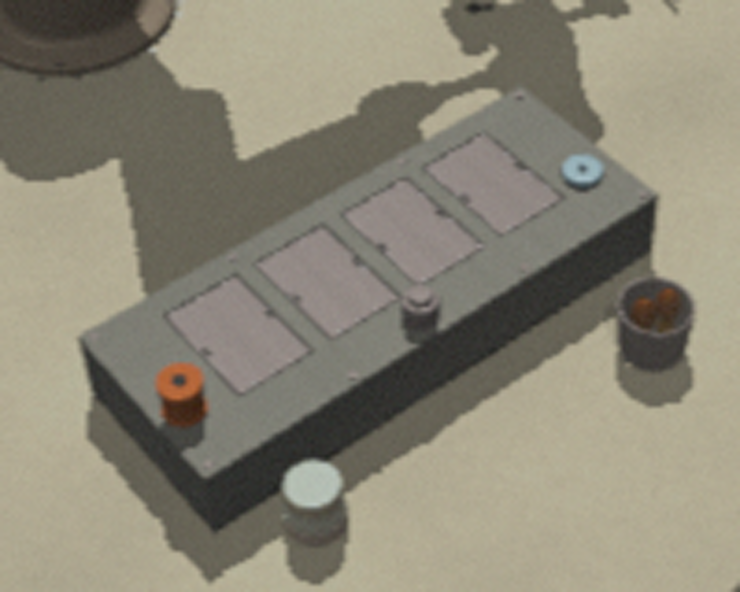

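The top crop shows four flush covers: cover 1 at about (232,307) in the crop and cover 4 at about (537,338). The counterweight is at (408,228), beyond the gap between covers 2 and 3. The adapter is at the left end and the coil at the right end. I'll fit the deck pose to the cover corners and the deck top corners.

Run:
```python
from h import *
np.set_printoptions(precision=4,suppress=True)
p=robot.read_camera("top")
C={1:[(198,244),(278,248),(270,370),(186,366)],2:[(298,254),(380,259),(372,382),(290,377)],3:[(400,263),(482,268),(474,391),(390,386)],4:[(500,274),(582,279),(575,404),(494,398)]}
Y={1:.1395,2:.0465,3:-.0465,4:-.1395}
L=[];W=[]
for c,q in C.items():
    for (u,v),(a,b) in zip(q,[(1,1),(1,-1),(-1,-1),(-1,1)]):
        L.append([a*.055,Y[c]+b*.036]);W.append(atz(p,[180+u/4,120+v/4],.075)[:2])
for (u,v),l in zip([(135,185),(672,218),(640,438),(112,388)],[(.106,.244),(.106,-.244),(-.082,-.244),(-.082,.244)]):
    L.append(l);W.append(atz(p,[180+u/4,120+v/4],.075)[:2])
L=np.array(L);W=np.array(W);lc=L.mean(0);wc=W.mean(0)
A=(L-lc).T@(W-wc);th=np.arctan2(A[0,1]-A[1,0],A[0,0]+A[1,1])
R=np.array([[np.cos(th),-np.sin(th)],[np.sin(th),np.cos(th)]])
t=wc-R@lc
print("yaw",th,"origin",t,"rms",np.sqrt((((L@R.T+t)-W)**2).mean(0)))
for c in Y: print(c,R@[.040,Y[c]]+t, np.linalg.norm(R@[.04,Y[c]]+t), R@[-.055,Y[c]]+t)
for u,v in[(408,228),]: print("cw top",R.T@(atz(p,[180+u/4,120+v/4],.105)[:2]-t))
print("coil top",R.T@(atz(p,[180+633/4,120+298/4],.111)[:2]-t))
```

```text
yaw -0.0877901892875354 origin [ 0.5338 -0.0705] rms [0.0036 0.0035]
1 [0.5859 0.065 ] 0.5894909313816347 [0.4913 0.0733]
2 [ 0.5777 -0.0277] 0.5784098746148134 [ 0.4831 -0.0194]
3 [ 0.5696 -0.1203] 0.5821635577075065 [ 0.475 -0.112]
4 [ 0.5614 -0.213 ] 0.6004738402240337 [ 0.4668 -0.2046]
cw top [ 0.0825 -0.0115]
coil top [ 0.0362 -0.2152]
```

>>> carry_out --commands '[[[0,0,0],-0.157,0],[[0,0,0],-0.157,0],[[-0.0347,-0.032,0],0,0],[[-0.0347,-0.032,0],0,0],[[-0.0347,-0.032,0],0,0],[[-0.0347,-0.032,0],0,0],[[-0.0347,-0.032,0],0,0],[[-0.0347,-0.032,0],0,0],[[-0.0347,-0.032,0],0,0],[[-0.0347,-0.032,0],0,0],[[-0.0347,-0.032,0],0,0],[[-0.0347,-0.032,0],0,0],[[-0.0347,-0.032,0],0,0],[[-0.0347,-0.032,0],0,0],[[0,0,0],0,0]]' --newtons 20

```text
time: 2.82
tool_pos: [0.588, 0.0615, 0.243]
tool_rot: [-3.141, 0.0, 3.05]
contact_force: [0.2, 0.9, -0.1]
opening: 0.0002
grip_force: 0.0
```

```bash
cat >> h.py <<'E'
def st():
    s=robot.observe();th=-.0878;d=np.array(s["tool_pos"][:2])-[.5338,-.0705];c,n=np.cos(th),np.sin(th)
    print("t",round(float(s["time"]),2),"deck mm",np.round(1e3*np.array([c*d[0]+n*d[1],-n*d[0]+c*d[1]]),1),"tip above deck top",round(1e3*(s["tool_pos"][2]-.017-.075),1),"rot",np.round(s["tool_rot"],3),"F",np.round(s["contact_force"],1),"open",round(float(s["opening"]),3))
E
python3 -c "from h import *;st();p=robot.read_camera('wrist');save(p,'w1.png')"
```

```text
t 2.83 deck mm [ 42.4 136.3] tip above deck top 151.0 rot [-3.141  0.     3.05 ] F [ 0.2  0.9 -0.1] open 0.0
```

View pics/w1.png

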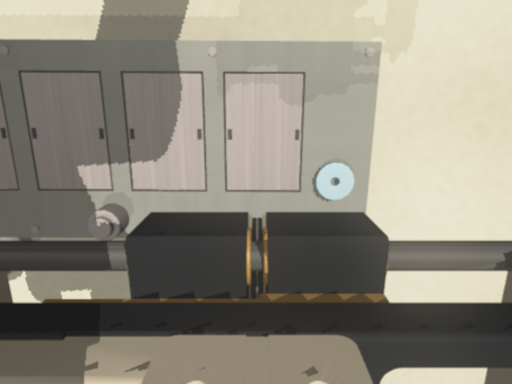

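The wrist view has cover 1 at columns 224–303 and rows 72–192, square to the tool. The counterweight is at (105,222). I'll use this view to refine the deck position.

Run:
```python
from h import *
from scipy.spatial.transform import Rotation as Ro
s=robot.observe();p=robot.read_camera("wrist")
T=np.eye(4);T[:3,:3]=Ro.from_euler("xyz",s["tool_rot"]).as_matrix();T[:3,3]=s["tool_pos"]
p["view"]=np.linalg.inv(T@np.array(p["T_tool_cam"]))
th=-.0878;R=np.array([[np.cos(th),-np.sin(th)],[np.sin(th),np.cos(th)]])
for n,q in {1:[(223,72),(304,72),(301,192),(225,192)],2:[(123,72),(204,72),(207,192),(130,192)],3:[(22,72),(103,72),(111,191),(37,191)]}.items():
    w=np.array([R.T@(atz(p,x,.075)[:2]-[.5338,-.0705]) for x in q])*1e3
    print(n,np.round(w,1).tolist(),np.round(w.mean(0),1))
st()
```

```text
1 [[-55.0, 106.6], [-54.9, 180.3], [58.1, 181.2], [58.0, 105.5]] [  1.5 143.4]
2 [[-55.2, 15.6], [-55.1, 89.3], [57.9, 87.6], [57.9, 10.9]] [ 1.4 50.9]
3 [[-55.3, -76.4], [-55.2, -2.6], [56.8, -7.9], [56.7, -81.6]] [  0.7 -42.1]
t 2.92 deck mm [ 40.4 138.6] tip above deck top 151.3 rot [ 3.141e+00 -1.000e-03  3.053e+00] F [-0.7  0.3  1.1] open 0.0
```

>>> carry_out --commands '[[[0,0.003,0.045],0,0],[[0,0,0.045],0,0],[[0,0,0.04],0,0],[[0,0,0.012],0,0],[[0,0,0.004],0,0],[[0,0,0],0,0]]'

```text
time: 3.68
tool_pos: [0.5874, 0.0675, 0.0992]
tool_rot: [3.141, 0.002, 3.054]
contact_force: [0.2, 0.2, -0.2]
opening: 0.0009
grip_force: 0.0
```

>>> carry_out --commands '[[[0,0,0.002],0,0],[[0,0,0.002],0,0],[[0,0,0.001],0,0]]'

```text
time: 4.05
tool_pos: [0.5868, 0.0671, 0.0929]
tool_rot: [3.141, 0.0, 3.054]
contact_force: [-0.1, -0.4, 0.5]
opening: 0.0007
grip_force: 0.0
```

```bash
python3 -c "from h import *;st()"
```

```text
t 4.05 deck mm [ 40.7 141.7] tip above deck top 0.9 rot [3.141 0.    3.054] F [-0.1 -0.4  0.5] open 0.001
```

>>> carry_out --commands '[[[0,0,0.0015],0,0],[[0,0,0],0,0]]'

```text
time: 4.3
tool_pos: [0.5868, 0.0671, 0.0914]
tool_rot: [3.142, 0.0, 3.054]
contact_force: [-0.1, -0.1, 2.5]
opening: 0.0002
grip_force: 1.2
```

>>> carry_out --commands '[[[0,0,0.001],0,0],[[0,0,0],0,0]]'

```text
time: 4.55
tool_pos: [0.5869, 0.0672, 0.0904]
tool_rot: [3.141, 0.001, 3.054]
contact_force: [0.3, -0.4, 4.2]
opening: 0.0002
grip_force: 1.9
```

>>> carry_out --commands '[[[0,0,0.001],0,0],[[0,0,0],0,0]]'

```text
time: 4.8
tool_pos: [0.5869, 0.0672, 0.0893]
tool_rot: [3.142, 0.0, 3.054]
contact_force: [1.0, -1.3, 3.7]
opening: 0.0005
grip_force: 1.9
```

>>> carry_out --commands '[[[0,0,0.001],0,0],[[0,0,0],0,0]]'

```text
time: 5.05
tool_pos: [0.5868, 0.0671, 0.0882]
tool_rot: [3.141, 0.0, 3.054]
contact_force: [1.1, 0.5, 3.6]
opening: 0.0003
grip_force: 1.8
```

>>> carry_out --commands '[[[0,0,0.001],0,0],[[0,0,0],0,0]]'

```text
time: 5.3
tool_pos: [0.5868, 0.0672, 0.0872]
tool_rot: [3.142, 0.0, 3.054]
contact_force: [0.7, -0.6, 4.3]
opening: 0.0006
grip_force: 1.8
```

Cover 1 rocks: the force stays at about 4 N with the tip 5 mm down. I'll keep pressing it.

>>> carry_out --commands '[[[0,0,0.003],0,0],[[0,0,0.003],0,0],[[0,0,0.003],0,0],[[0,0,0],0,0]]'

```text
time: 5.8
tool_pos: [0.5864, 0.0672, 0.0777]
tool_rot: [3.141, -0.001, 3.054]
contact_force: [1.0, 1.1, 1.6]
opening: 0.001
grip_force: 1.0
```

>>> carry_out --commands '[[[0,0,0.003],0,0],[[0,0,0.003],0,0],[[0,0,0.003],0,0],[[0,0,0],0,0]]'

```text
time: 6.3
tool_pos: [0.5867, 0.0672, 0.0688]
tool_rot: [3.142, -0.0, 3.054]
contact_force: [0.8, -0.4, 2.4]
opening: 0.0008
grip_force: 1.1
```

```bash
python3 -c "from h import *;st();p=robot.read_camera('scene');a=p['pixels'][130:290,130:330];p['pixels']=cv2.resize(a,None,fx=3.7,fy=3.7);save(p,'s2.png')"
```

```text
t 6.3 deck mm [ 40.6 141.8] tip above deck top -23.2 rot [ 3.142 -0.     3.054] F [ 0.8 -0.4  2.4] open 0.001
```

View pics/s2.png

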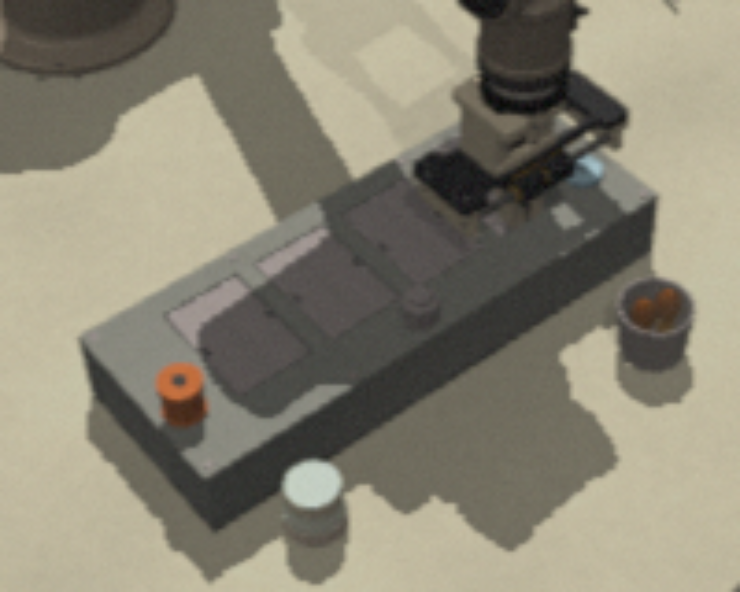

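Pressed down, cover 1 works out at about 0.67 rad and nothing else has moved. Next I'll lift out, go round to the near side and push the raised near edge away from the robot.

>>> carry_out --commands '[[[0,0,-0.03],0,0],[[0,0,-0.04],0,0],[[0,0,-0.03],0,0],[[0.03,0,0],0,0],[[0.04,0,0],0,0],[[0.04,0,0],0,0],[[0.015,0,0],0,0],[[0,0,0.03],0,0],[[0,0,0.03],0,0],[[0,0,0],0,0]]'

```text
time: 7.6
tool_pos: [0.4602, 0.0781, 0.1074]
tool_rot: [-3.141, -0.006, 3.054]
contact_force: [-0.1, 0.5, 0.2]
opening: 0.0002
grip_force: 0.0
```

```bash
python3 -c "from h import *;st();p=robot.read_camera('scene');a=p['pixels'][130:290,180:380];p['pixels']=cv2.resize(a,None,fx=3.7,fy=3.7);save(p,'s3.png')"
```

```text
t 7.6 deck mm [-86.4 141.6] tip above deck top 15.4 rot [-3.141 -0.006  3.054] F [-0.1  0.5  0.2] open 0.0
```

View pics/s3.png

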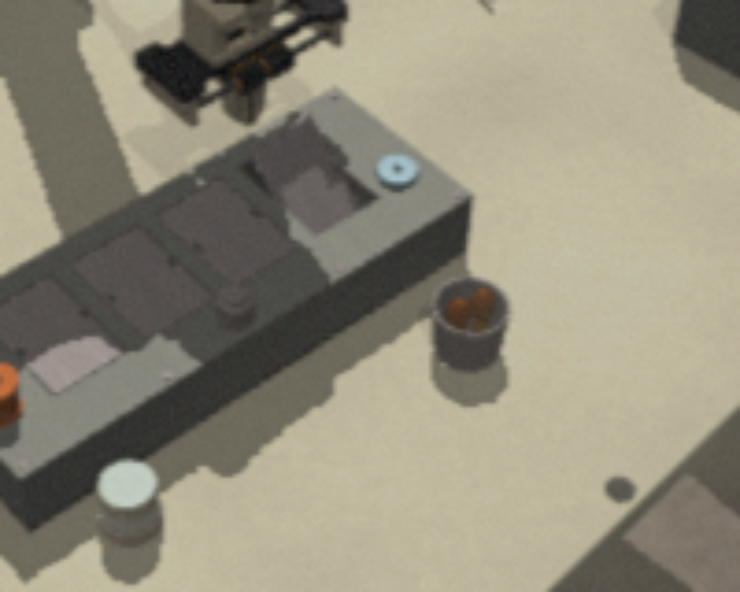

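Cover 1 stays tilted with its far half down in the well, near (325,190). Now the push.

>>> carry_out --commands '[[[-0.012,0,0],0,0],[[-0.012,0,0],0,0],[[-0.006,0,0],0,0],[[-0.005,0,0],0,0],[[-0.005,0,0],0,0],[[-0.005,0,0],0,0],[[0,0,0],0,0]]'

```text
time: 8.52
tool_pos: [0.506, 0.0743, 0.1091]
tool_rot: [-3.142, -0.003, 3.054]
contact_force: [-3.5, 0.9, 2.8]
opening: 0.0
grip_force: 2.4
```

>>> carry_out --commands '[[[-0.004,0,0],0,0],[[-0.004,0,0],0,0],[[-0.002,0,0],0,0],[[-0.002,0,0],0,0],[[0,0,0],0,0]]'

```text
time: 9.15
tool_pos: [0.5193, 0.0731, 0.1092]
tool_rot: [3.141, 0.001, 3.054]
contact_force: [-1.9, 0.2, 1.5]
opening: 0.0006
grip_force: 0.8
```

```bash
python3 -c "from h import *;st()"
```

```text
t 9.15 deck mm [-27.  141.8] tip above deck top 17.2 rot [3.141e+00 1.000e-03 3.054e+00] F [-1.9  0.2  1.5] open 0.001
```

>>> carry_out --commands '[[[-0.0015,0,0],0,0],[[-0.0015,0,0],0,0],[[0,0,0],0,0]]'

```text
time: 9.52
tool_pos: [0.5222, 0.0729, 0.1092]
tool_rot: [3.141, 0.0, 3.054]
contact_force: [-1.3, 0.2, 1.7]
opening: 0.0003
grip_force: 1.0
```

>>> carry_out --commands '[[[-0.001,0,0],0,0],[[0,0,0],0,0]]'

```text
time: 9.78
tool_pos: [0.523, 0.0728, 0.1092]
tool_rot: [3.142, 0.0, 3.054]
contact_force: [-2.8, -0.4, 2.2]
opening: 0.0008
grip_force: 1.1
```

>>> carry_out --commands '[[[-0.001,0,0],0,0],[[0,0,0],0,0]]'

```text
time: 10.02
tool_pos: [0.5238, 0.0727, 0.1092]
tool_rot: [3.142, -0.0, 3.054]
contact_force: [-2.9, 0.6, 1.8]
opening: 0.0002
grip_force: 1.6
```

>>> carry_out --commands '[[[-0.001,0,0],0,0],[[0,0,0],0,0]]'

```text
time: 10.28
tool_pos: [0.524, 0.0727, 0.1091]
tool_rot: [-3.142, -0.002, 3.054]
contact_force: [-6.3, 0.7, 4.3]
opening: 0.0005
grip_force: 3.2
```

>>> carry_out --commands '[[[-0.001,0,0],0,0],[[0,0,0],0,0]]'

```text
time: 10.52
tool_pos: [0.5241, 0.0727, 0.109]
tool_rot: [-3.141, -0.004, 3.054]
contact_force: [-10.5, 0.4, 5.7]
opening: 0.0005
grip_force: 4.8
```

>>> carry_out --commands '[[[-0.001,0,0],0,0],[[0,0,0],0,0]]'

```text
time: 10.78
tool_pos: [0.5241, 0.0727, 0.1089]
tool_rot: [-3.141, -0.006, 3.054]
contact_force: [-13.1, 0.7, 8.0]
opening: 0.0007
grip_force: 6.4
```

The force is climbing while the hand stays put, so the cover is on its stop. I'll back the hand away and check.

>>> carry_out --commands '[[[0.008,0,0],0,0],[[0.03,0,0],0,0],[[0.04,0,0],0,0],[[0.01,0,-0.04],0,0],[[0,0,-0.05],0,0],[[0,0,-0.05],0,0],[[0,0,0],0,0],[[0,0,0],0,0]]'

```text
time: 11.78
tool_pos: [0.4392, 0.0801, 0.2487]
tool_rot: [3.142, 0.0, 3.054]
contact_force: [-0.0, 1.0, -1.3]
opening: 0.0006
grip_force: 0.0
```

```bash
python3 -c "
from h import *
st()
p=robot.read_camera('scene')
for r in robot.tip_of(p,'cover1_near')[:1]: print(r['p'],r['at'],atz(p,r['at'],.126))
a=p['pixels'][100:260,180:380];p['pixels']=cv2.resize(a,None,fx=3.7,fy=3.7);save(p,'s4.png')"
```

```text
t 11.78 deck mm [-107.4  141.7] tip above deck top 156.7 rot [3.142 0.    3.054] F [-0.   1.  -1.3] open 0.001
0.91 [262.6, 163.9] [0.53529262 0.08398047 0.126     ]
```

View pics/s4.png

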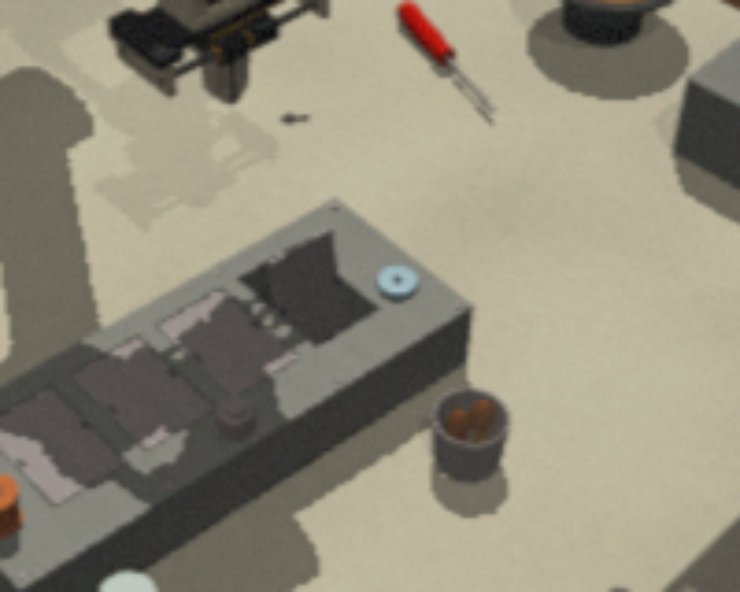

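Cover 1 now stands upright out of its well, with its top edge near (300,250). The hand is clear and the loose parts are where they were.

```bash
python3 -c "from h import *;print(robot.hand_in())"
```

```text
the job is handed in; nothing more can be done
None
```

Cover 1, the leftmost and the first one I pressed, was the one that rocked; I pushed it open to its stop, it stands nearly upright with the hand clear, and I handed the job in at about 12 s (no verdict was returned).

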